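# Snap the sleeve of the empty air coupler

### The job

Two compressed-air quick couplers stand on the bench: one has a brass hose plug sticking out of its mouth and is in use, the other is empty. Check the spring sleeve of the empty one: pull the sleeve all the way back towards its mounting block, keep it there a moment, then let go of it there so that it snaps forward fully home by itself. Leave the sleeve of the plugged coupler alone.

Things in the scene. Friction and masses are not known exactly. Their poses are not given: they have to be found in the camera images.
- empty_sleeve_grip (a point): steel sleeve of the empty coupler, moving with it: cylinder 28 mm in diameter, 38 mm long, then a 36 mm rim, 6 mm long, at its rear. Origin: on the axis, mid-length of the 28 mm cylinder, 70 mm above the table. x axis: level, from the mouth back to the mounting block, the way the sleeve is pulled; z up. The mouth, 31 mm ahead of it, is an open dark bore.
- empty_sleeve (a joint): travel of the empty coupler's sleeve, m: 0 forward (home), 0.016 back at its stop; spring 6 N at home, 11 N fully back; let go, it is home in 0.1 s. The coupler is fixed to the bench; its aluminium block (40 x 44 mm, 94 mm high, on a 75 x 60 x 8 mm foot) begins 65 mm behind the sleeve's origin at home, with a 32 mm brass nut 12 mm thick in front of it.
- plugged_sleeve_grip (a point): steel sleeve of the plugged coupler, moving with it: cylinder 28 mm in diameter, 38 mm long, then a 36 mm rim, 6 mm long, at its rear. Origin: on the axis, mid-length of the 28 mm cylinder, 70 mm above the table. x axis: level, from the mouth back to the mounting block, the way the sleeve is pulled; z up. A barbed brass plug sticks 44 mm out of the mouth.
- plugged_sleeve (a joint): travel of the plugged coupler's sleeve, m: 0 forward (home), 0.016 back at its stop; spring 6 N at home, 11 N fully back; let go, it is home in 0.1 s. Otherwise this coupler is the same as the empty one and fixed likewise.

How it is judged:
By the outcome, as a careful person would: the job done as asked, in the order asked, and still so for the second after the job is handed in, with the robot touching nothing.
It also fails if it takes over 29 s, if anything falls off the work surface, if the arm or the gripper's body presses on something with over 40 N, if the wrist force passes 120 N, or if a joint passes its speed limit or range.

### The arm

A 6-joint arm with a two-finger parallel gripper is mounted at the origin on a cart in front of the work surface, level with it; the furniture and walls round the work are solid. World frame = base frame: x ahead of the robot, y to its left, z up, the work surface at z = 0. Lengths are in m, angles in rad, forces in N, time in s.
With the tool pointing down it reaches from about 0.375 to 0.9 m from the base axis. Payload 3.1 kg.
Tool frame: the origin (TCP) lies between the finger pads; the fingertips stand manip.nose_length ahead of it and the grasp point (between the pads) lies 5 mm behind it (manip.nose_length is the distance from the TCP to the fingertips, in m); z points along the fingers, y is the line along which they close (so a half turn about z gives the same grasp; the last joint's range is limited). The gripper opens to 85 mm and grips with 20 to 120 N. Pads are 22 mm wide; open, the fingers measure 114 mm over their backs; the gripper's body (76 mm by 85 mm) begins 54 mm behind the grasp point. The pads swing forward as they close: fully open they stand 13 mm farther back than shut.
Start: joints at [1.133, 0.527, 1.433, -0, 1.181, -0.178], TCP at [0.16, 0.604, 0.217] pointing down, gripper open.
Joint ranges: [-3.08, 3.08], [-0.75, 2.2], [0.22, 2.44], [-1.43, 4.57], [0, 2.65], [-2.85, 2.85]. Speed limits (rad/s): [2.79, 2.79, 3.14, 3.14, 3.14, 3.14].

### API

Orientations are given as a unit quaternion [x, y, z, w].
In Python, from station import monitor, eyes, job, manip gives the robot as it stands.
- The arm moves only by the shell command python3 -m pendant 'ROWS' [FORCE]. ROWS is JSON, a list that holds one entry, the list of rows, each a list of 7 numbers: the shift along the tool's x, y, z as a fraction of full scale, then the turn, a rotation vector about the tool's x, y, z as a fraction of full scale, then the opening, from 0 (shut) to 1 (fully open). A call has 1 to 20 rows; each row shifts and turns the commanded pose from where the row before left it, along the tool's axes as they then stand; what a row does not reach is not made up. Full scale, the value 1, is 800 mm for a shift and 0.12 rad for a turn. A row lasts 1/10 s, in which the tool goes at most 50 mm and 8.59 degrees, less where a joint would pass 70% of its speed; a pose out of reach is approached as far as the arm can. A call with a number of a shift or a turn outside -1 to 1 is refused whole. A call with a gripper value outside its range is refused whole. The fingers move at their own pace and stop on an object; FORCE is the grip in N (left out, the last holds). Time passes only in rows, so rows that do not move let the fingers close. It gives the time, the measured TCP pose, the force, the opening and the grip force at its end, in the units of the state.
- monitor.sense(): the state, without advancing time (a new reading comes with each control period).
- eyes.snapshot(name): name is "scene" or "top" or "wrist"; returns a dict with "pixels" (480x640x3 uint8, red, green, blue), "depth" (480x640 float32, m along the optical axis (not along the pixel's ray), 0 where there is no reading), "intrinsics" (3x3 intrinsics, pixels), "eye" and "attitude" of the camera in the world. Camera axes: x right, y down, z forward; pixel columns grow to the right and rows downward; lengths in m; the calibration is good to about 2 mm. The wrist camera is an equidistant fisheye: a pixel r from the principal point sees the ray r / f radians off the axis. A picture is of the moment at which its call begins.
- job.sign_off(): hands the job in; it is judged then, once.
The state is a dict: "t": time; "q": joint angles; "qd": joint speeds; "tau": joint torques, N m; "tcp_pos": TCP position; "tool_rot": TCP orientation; "force": force on the tool from outside, world axes, zero at the start; "ft_torque": the same for the moment, N m; "finger_gap": opening from 0.0 (shut) to 1.0 (fully open); "gripper_force": force on a finger pad.
Only numpy, scipy, OpenCV 4.12 (cv2) and the standard library are available. Lean on these libraries where they do the work, as an engineer would, in place of code of your own. Each camera call takes 0.05 s, during which the arm holds its last target. There are 200 camera calls.

## Working session

There is one attempt and no reset: what is moved stays moved. The work goes in short steps, Python scripts to look and compute and a shell command to move; the robot and the scene stay as the last step left them, time stands still between calls to the robot, and variables do not carry over. Pictures are saved under pics/ and viewed, at most 10 in all, crops included, and the job is handed in when it is done.

```bash
mkdir -p pics; ls; python3 - <<'E'
from station import monitor,eyes,manip
import cv2,numpy as np
print(manip.nose_length, monitor.sense())
for n in("scene","top"):
    s=eyes.snapshot(n); np.savez(f"{n}.npz",**s); cv2.imwrite(f"pics/{n}.png",s["pixels"][:,:,::-1]); print(n,s["intrinsics"],s["eye"],s["attitude"])
E
```

```text
pics
0.014 {'t': 0.0, 'q': array([ 1.13349529e+00,  5.28477165e-01,  1.43391477e+00, -3.59479890e-05,
        1.18141692e+00, -1.78485595e-01]), 'qd': array([-0.0011882 ,  0.00084701,  0.00061658, -0.00039667,  0.00188945,
       -0.00092201]), 'tau': array([ 5.10719565e-04, -4.42349374e+01, -1.78026938e+01, -3.11799758e-04,
        8.32880556e-03, -1.52865283e-05]), 'tcp_pos': array([0.15960491, 0.60348952, 0.21582295]), 'tool_rot': array([ 1.29039977e-01,  9.91638773e-01, -1.06102805e-03, -3.19972358e-04]), 'force': array([-0.36378642, -0.45186669, -0.23146758]), 'ft_torque': array([0.0101234 , 0.02283585, 0.00737829]), 'gripper_force': 0.0, 'finger_gap': 1.0017740404905402}
scene [[559.00973974   0.         323.37221152]
 [  0.         559.00973974 245.00281659]
 [  0.           0.           1.        ]] [-0.03187157  0.46648126  0.61348396] [-0.32940109  0.82379637 -0.43025452  0.1665398 ]
top [[488.60993982   0.         315.87118147]
 [  0.         488.60993982 247.95949986]
 [  0.           0.           1.        ]] [ 0.38424619 -0.04201938  0.96487628] [ 0.71318956 -0.69983985  0.03195835 -0.02373814]
```

View pics/scene.png

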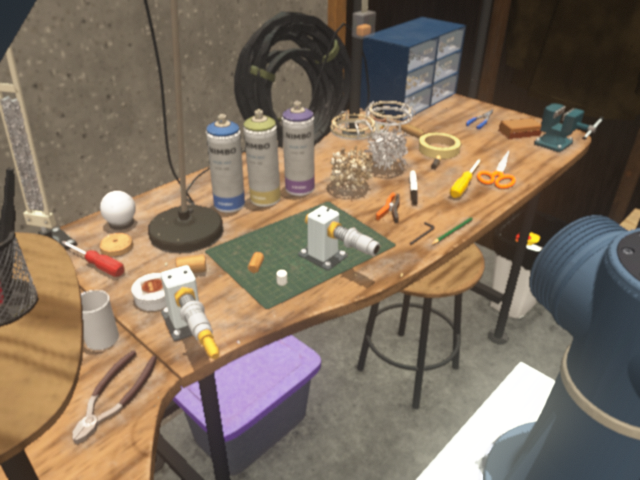

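View pics/top.png

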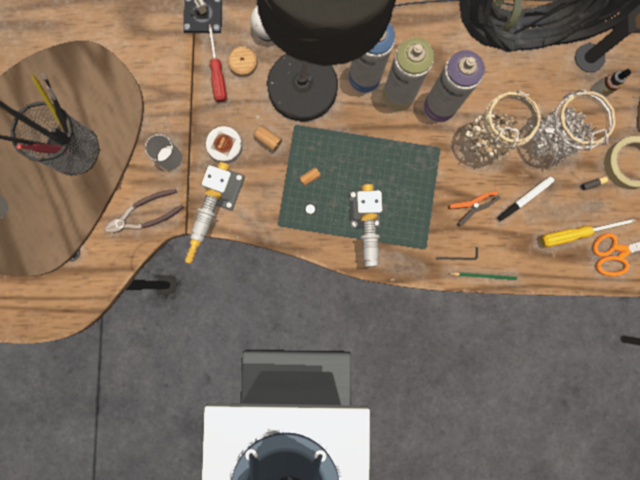

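The top view shows the empty coupler with its block near (369,203), sleeve around (371,240) and mouth at (372,264). The plugged coupler is at (205,215), with its brass plug towards (190,258). The scene view agrees: the empty mouth is at (375,247). Next I'll measure the empty one from depth and rays.

```bash
cat > h.py <<'E'
import numpy as np,cv2
from scipy.spatial.transform import Rotation as R
def pts(s,x0,x1,y0,y1):
    K=s["intrinsics"];v,u=np.mgrid[y0:y1,x0:x1];d=s["depth"][y0:y1,x0:x1]
    p=np.stack([(u-K[0,2])/K[0,0]*d,(v-K[1,2])/K[1,1]*d,d],-1)
    return R.from_quat(s["attitude"]).apply(p.reshape(-1,3))+s["eye"],s["pixels"][y0:y1,x0:x1].reshape(-1,3)
E
python3 - <<'E'
from h import *
for n,b in (("top",(345,395,180,275)),("scene",(295,390,200,275))):
    s=dict(np.load(n+".npz")); p,c=pts(s,*b)
    k=(p[:,2]>.05)&(p[:,2]<.12); q=p[k]
    print(n,len(q))
    for x in np.arange(.3,.56,.008):
        m=q[(q[:,0]>=x)&(q[:,0]<x+.008)]
        if len(m)>3: print(round(x+.004,3),len(m),"y",m[:,1].min().round(4),m[:,1].max().round(4),"med",np.median(m[:,1]).round(4),"ztop",np.percentile(m[:,2],95).round(4))
s=dict(np.load("top.npz"))
cv2.imwrite("pics/crop.png",cv2.resize(s["pixels"][175:280,150:400,::-1],None,fx=3.2,fy=3.2,interpolation=cv2.INTER_CUBIC))
E
```

```text
top 1439
0.424 25 y -0.1643 -0.1415 med -0.1514 ztop 0.0848
0.432 59 y -0.164 -0.1401 med -0.1518 ztop 0.0838
0.44 71 y -0.1663 -0.1384 med -0.1498 ztop 0.0844
0.448 59 y -0.1634 -0.138 med -0.1496 ztop 0.085
0.456 71 y -0.164 -0.1378 med -0.1497 ztop 0.0859
0.464 64 y -0.1639 -0.1363 med -0.1495 ztop 0.0852
0.472 78 y -0.1645 -0.1344 med -0.1477 ztop 0.0852
0.48 68 y -0.1675 -0.1324 med -0.1491 ztop 0.0882
0.488 49 y -0.16 -0.138 med -0.1482 ztop 0.0825
0.496 50 y -0.1578 -0.1377 med -0.147 ztop 0.0826
0.504 54 y -0.158 -0.1374 med -0.1469 ztop 0.0829
0.512 74 y -0.1608 -0.1333 med -0.1456 ztop 0.0862
0.52 128 y -0.1663 -0.1247 med -0.1425 ztop 0.0947
0.528 117 y -0.1682 -0.1241 med -0.1441 ztop 0.0964
0.536 125 y -0.1683 -0.1234 med -0.1425 ztop 0.0973
0.544 109 y -0.166 -0.1234 med -0.144 ztop 0.0973
0.552 105 y -0.166 -0.1228 med -0.1423 ztop 0.0967
0.56 64 y -0.1662 -0.1233 med -0.1455 ztop 0.0953
scene 1650
0.424 113 y -0.1627 -0.1362 med -0.1469 ztop 0.0825
0.432 74 y -0.1574 -0.1363 med -0.1427 ztop 0.0834
0.44 73 y -0.1582 -0.1344 med -0.1404 ztop 0.0849
0.448 70 y -0.158 -0.1338 med -0.1395 ztop 0.0844
0.456 65 y -0.1576 -0.1338 med -0.1385 ztop 0.0846
0.464 66 y -0.1571 -0.1334 med -0.1394 ztop 0.0848
0.472 112 y -0.1607 -0.1302 med -0.1377 ztop 0.087
0.48 35 y -0.1597 -0.1306 med -0.138 ztop 0.0879
0.488 48 y -0.1536 -0.1344 med -0.1392 ztop 0.0819
0.496 55 y -0.1553 -0.1344 med -0.1402 ztop 0.082
0.504 85 y -0.158 -0.1301 med -0.1374 ztop 0.086
0.512 66 y -0.1576 -0.1253 med -0.1354 ztop 0.0862
0.52 262 y -0.165 -0.1204 med -0.1322 ztop 0.0946
0.528 135 y -0.1653 -0.1209 med -0.1244 ztop 0.0956
0.536 140 y -0.1653 -0.119 med -0.1244 ztop 0.0974
0.544 122 y -0.1639 -0.1201 med -0.1231 ztop 0.096
0.552 104 y -0.1627 -0.119 med -0.123 ztop 0.0951
0.56 4 y -0.1587 -0.1352 med -0.1481 ztop 0.094
```

View pics/crop.png

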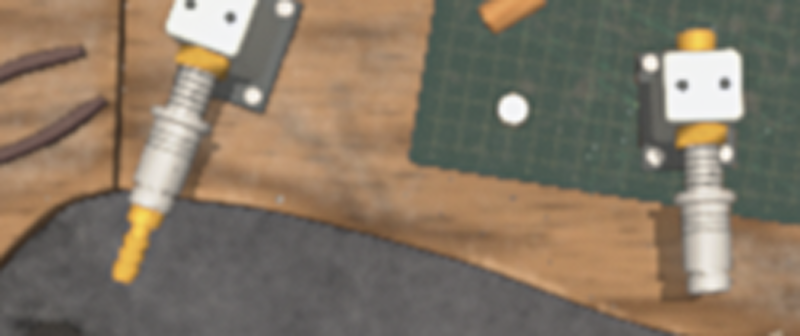

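The sleeve origin is at about (0.451, -0.149, 0.07), with the axis about +0.07 rad from world x. I'll go over high, starting with the yaw.

```bash
python3 -m pendant '[[[0,0,0,0,0,-0.9,1],[0,0,0,0,0,-0.9,1],[0,0,0,0,0,-0.92,1],[-0.03,-0.04,0,0,0,0,1],[-0.03,-0.04,0,0,0,0,1],[-0.03,-0.04,0,0,0,0,1],[-0.03,-0.04,0,0,0,0,1],[-0.03,-0.04,0,0,0,0,1],[-0.03,-0.04,0,0,0,0,1],[-0.03,-0.04,0,0,0,0,1],[-0.03,-0.04,0,0,0,0,1],[-0.03,-0.04,0,0,0,0,1],[-0.03,-0.04,0,0,0,0,1]]]'
python3 -m pendant '[[[0,-0.047,0,0,0,0,1],[0,-0.047,0,0,0,0,1],[0,-0.047,0,0,0,0,1],[0,-0.047,0,0,0,0,1],[0,-0.047,0,0,0,0,1],[0,-0.047,0,0,0,0,1],[0,-0.047,0,0,0,0,1],[0,-0.047,0,0,0,0,1],[0,-0.047,0,0,0,0,1],[0,-0.047,0,0,0,0,1],[0,-0.047,0,0,0,0,1],[0,-0.047,0,0,0,0,1],[0,0,0,0,0,0,1],[0,0,0,0,0,0,1]]]'
python3 - <<'E'
from station import monitor,eyes
import cv2
from h import *
w=eyes.snapshot("wrist");cv2.imwrite("pics/wrist.png",w["pixels"][:,:,::-1]);np.savez("wrist.npz",**w)
s=monitor.sense();print(s["t"],s["tcp_pos"],s["tool_rot"],s["q"],w["intrinsics"][0],w["intrinsics"][1],w["eye"],w["attitude"])
r=R.from_quat(s["tool_rot"]);print(r.as_matrix())
E
```

```text
t: 1.4
tcp_pos: [0.4216, 0.2997, 0.2166]
tool_rot: [-0.034, 0.999, -0.0, -0.0]
force: [0.1, 0.0, 0.5]
finger_gap: 1.002
gripper_force: 0.0
t: 2.8
tcp_pos: [0.451, -0.1494, 0.2164]
tool_rot: [-0.033, 0.999, 0.001, -0.001]
force: [-0.5, -0.6, -0.4]
finger_gap: 1.0
gripper_force: 0.0
2.85 [ 0.45071128 -0.14837799  0.21637401] [-3.34811360e-02  9.99438813e-01  7.38672390e-04 -7.26226017e-04] [-5.54434381e-01  3.27512019e-01  1.79826436e+00  4.97913570e-04
  1.01784429e+00 -2.19246747e+00] [371.64829954   0.         327.16831556] [  0.         371.64829954 238.8076105 ] [ 0.38105438 -0.15313095  0.37400434] [0.67682293 0.72308448 0.10101368 0.09410524]
[[-0.99775697 -0.06692362 -0.0015011 ]
 [-0.06692577  0.99775694  0.00142789]
 [ 0.00140217  0.00152515 -0.99999785]]
```

View pics/wrist.png

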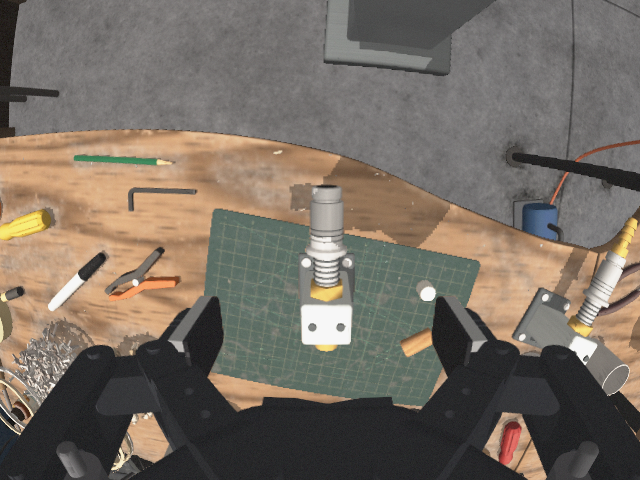

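The wrist view shows the empty coupler centred between the fingers, with its axis vertical at column ~326 (finger midpoint ~327). The dark bore of the mouth is at (327,190) and the block at (326,322). The plugged one is far off to the right. I'll descend with the pads just ahead of the rim, then close.

```bash
python3 -m pendant '[[[-0.005,0,0.035,0,0,0,0.7],[0,0,0.035,0,0,0,0.7],[0,0,0.035,0,0,0,0.7],[0,0,0.035,0,0,0,0.7],[0,0,0.03,0,0,0,0.7],[0,0,0.018,0,0,0,0.7],[0,0,0,0,0,0,0.7],[0,0,0,0,0,0,0.7]]]' 50
python3 -m pendant '[[[0,0,0,0,0,0,0],[0,0,0,0,0,0,0],[0,0,0,0,0,0,0],[0,0,0,0,0,0,0],[0,0,0,0,0,0,0],[0,0,0,0,0,0,0],[0,0,0,0,0,0,0],[0,0,0,0,0,0,0]]]' 50
python3 - <<'E'
from station import eyes
import cv2
w=eyes.snapshot("wrist");cv2.imwrite("pics/wrist2.png",w["pixels"][:,:,::-1])
E
```

```text
t: 3.65
tcp_pos: [0.4553, -0.1476, 0.0666]
tool_rot: [-0.035, 0.999, 0.0, -0.0]
force: [0.3, 0.2, 0.1]
finger_gap: 0.698
gripper_force: 0.0
t: 4.45
tcp_pos: [0.4572, -0.1501, 0.0692]
tool_rot: [-0.034, 0.999, -0.002, 0.002]
force: [-1.6, -0.3, 18.9]
finger_gap: 0.002
gripper_force: 9.7
```

View pics/wrist2.png

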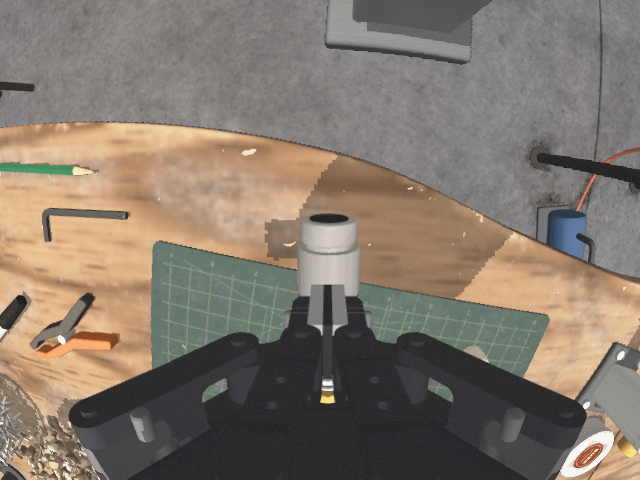

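The wrist view shows the fingers fully shut on top of the sleeve, around (327,300), instead of round it. They are too high, and the force is +19 N upwards. I'll check the fingertip height with the scene camera.

```bash
python3 - <<'E'
from station import eyes
from h import *
s=eyes.snapshot("scene");np.savez("scene2.npz",**s)
b=(270,430,150,280)
cv2.imwrite("pics/sc2.png",cv2.resize(s["pixels"][b[2]:b[3],b[0]:b[1],::-1],None,fx=4,fy=4,interpolation=cv2.INTER_CUBIC))
E
```

```text
(no output)
```

View pics/sc2.png

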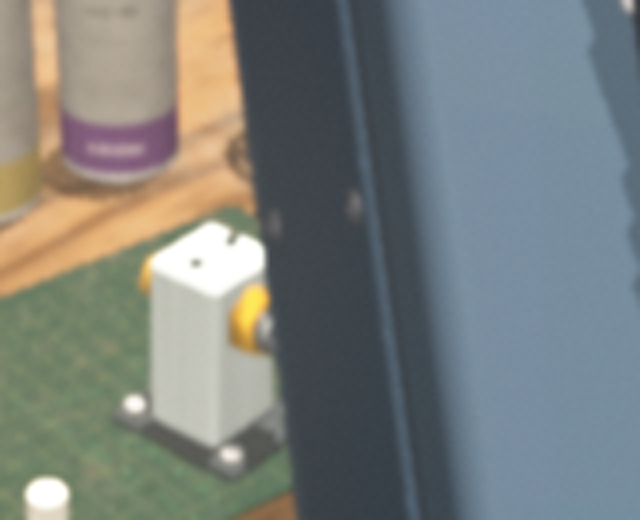

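The arm hides the fingertips in the scene view. The wrist depth image can show the heights instead.

```bash
cat >> h.py <<'E'
def wpts(s,x0,x1,y0,y1):
    K=s["intrinsics"];v,u=np.mgrid[y0:y1,x0:x1].astype(float);d=s["depth"][y0:y1,x0:x1]
    X=u-K[0,2];Y=v-K[1,2];r=np.hypot(X,Y)+1e-9;t=np.tan(r/K[0,0])/r*d
    return R.from_quat(s["attitude"]).apply(np.stack([X*t,Y*t,d],-1).reshape(-1,3))+s["eye"]
E
python3 - <<'E'
from station import eyes,monitor
from h import *
s=eyes.snapshot("wrist");np.savez("wrist3.npz",**s)
print(monitor.sense()["tcp_pos"])
for v in list(range(215,400,7)):
    row=[]
    for u in (306,318,328,338,350):
        row.append(wpts(s,u,u+1,v,v+1)[0].round(3))
    print(v,*[f"({a[0]:.3f},{a[1]:.3f},{a[2]:.3f})" for a in row])
E
```

```text
[ 0.45717812 -0.15007347  0.06919961]
215 (0.438,-0.164,-0.000) (0.422,-0.156,0.066) (0.422,-0.151,0.067) (0.422,-0.147,0.066) (0.435,-0.137,0.001)
222 (0.423,-0.160,0.078) (0.422,-0.155,0.078) (0.422,-0.151,0.080) (0.422,-0.147,0.078) (0.422,-0.142,0.077)
229 (0.426,-0.160,0.079) (0.424,-0.155,0.082) (0.424,-0.151,0.083) (0.424,-0.147,0.082) (0.425,-0.142,0.078)
236 (0.429,-0.160,0.079) (0.427,-0.155,0.081) (0.427,-0.151,0.082) (0.427,-0.147,0.082) (0.427,-0.142,0.079)
243 (0.432,-0.160,0.078) (0.430,-0.155,0.083) (0.430,-0.151,0.083) (0.430,-0.147,0.082) (0.431,-0.141,0.078)
250 (0.435,-0.160,0.077) (0.434,-0.154,0.080) (0.433,-0.150,0.081) (0.433,-0.146,0.080) (0.434,-0.141,0.077)
257 (0.437,-0.159,0.081) (0.436,-0.154,0.084) (0.435,-0.150,0.085) (0.435,-0.146,0.084) (0.436,-0.141,0.081)
264 (0.440,-0.159,0.080) (0.439,-0.154,0.083) (0.438,-0.150,0.084) (0.438,-0.146,0.084) (0.439,-0.141,0.081)
271 (0.443,-0.159,0.080) (0.442,-0.154,0.083) (0.441,-0.150,0.085) (0.441,-0.146,0.083) (0.442,-0.140,0.081)
278 (0.446,-0.159,0.081) (0.445,-0.154,0.083) (0.444,-0.150,0.084) (0.444,-0.145
[... 1181 characters left out ...]
122) (0.445,-0.147,0.139) (0.444,-0.143,0.141)
362 (0.440,-0.155,0.151) (0.452,-0.152,0.133) (0.460,-0.148,0.122) (0.447,-0.146,0.140) (0.439,-0.144,0.151)
369 (0.440,-0.155,0.154) (0.455,-0.152,0.132) (0.463,-0.148,0.121) (0.455,-0.146,0.132) (0.438,-0.145,0.155)
376 (0.439,-0.155,0.157) (0.457,-0.152,0.133) (0.466,-0.148,0.122) (0.457,-0.146,0.134) (0.438,-0.145,0.158)
383 (0.439,-0.155,0.160) (0.461,-0.151,0.132) (0.502,-0.146,0.081) (0.460,-0.145,0.133) (0.438,-0.145,0.160)
390 (0.443,-0.155,0.158) (0.464,-0.151,0.132) (0.506,-0.145,0.081) (0.463,-0.145,0.133) (0.439,-0.145,0.163)
397 (0.444,-0.155,0.159) (0.464,-0.151,0.136) (0.507,-0.145,0.085) (0.463,-0.145,0.136) (0.441,-0.145,0.162)
```

```bash
python3 -m pendant '[[[0,0,0,0,0,0,0.6],[0,0,0,0,0,0,0.6],[0,0,0,0,0,0,0.6],[0,0,0,0,0,0,0.6]]]' 50
python3 - <<'E'
from station import eyes,monitor
from h import *
s=dict(np.load("wrist.npz"))
for b in((185,225,290,360),(430,470,290,360)):
    p=wpts(s,*b);p=p[(p[:,2]>.12)&(p[:,2]<.4)];print("open: tcp z .216 finger min z",np.percentile(p[:,2],[0,1,5]), "y",np.percentile(p[:,1],[1,99]))
s=eyes.snapshot("wrist");np.savez("wrist4.npz",**s);print(monitor.sense()["tcp_pos"])
cv2.imwrite("pics/wrist4.png",s["pixels"][:,:,::-1])
E
```

```text
t: 5.0
tcp_pos: [0.4551, -0.1485, 0.0662]
tool_rot: [-0.034, 0.999, 0.0, -0.0]
force: [-0.2, 0.4, 0.2]
finger_gap: 0.599
gripper_force: 0.0
open: tcp z .216 finger min z [0.24339307 0.24522173 0.24758671] y [-0.20154809 -0.19018813]
open: tcp z .216 finger min z [0.24398278 0.24535242 0.2478848 ] y [-0.10705828 -0.09683046]
[ 0.45506299 -0.14851605  0.06612351]
```

View pics/wrist4.png

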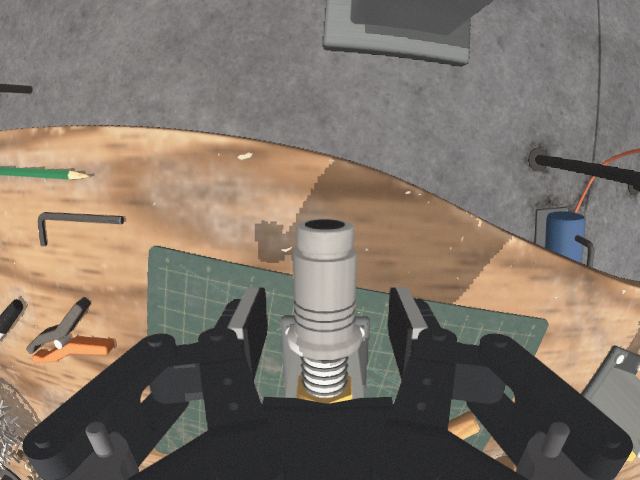

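The wrist view shows the pads at 0.6 opening standing either side of the sleeve, at columns 265 and 390, just ahead of its rim (rows 320-350). The measured tips are about 15-18 mm above the TCP, so I need to go about 22 mm lower. First I'll check the body clearance to the block.

```bash
python3 - <<'E'
from h import *
s=dict(np.load("wrist4.npz"))
p=wpts(s,200,460,395,478);p=p[p[:,2]>.125];print("body low z",np.percentile(p[:,2],[0,1,5,20]))
for u,v in((330,410),(330,440),(330,470),(280,420),(380,420)):print(u,v,wpts(s,u,u+1,v,v+1)[0].round(3))
for b in((225,268,285,365),(388,430,285,365)):
    p=wpts(s,*b);p=p[(p[:,2]>.06)];print("finger min z",np.percentile(p[:,2],[0,1,5]))
E
```

```text
body low z [0.13649693 0.15454606 0.15741999 0.16447665]
330 410 [ 0.443 -0.148  0.16 ]
330 440 [ 0.443 -0.148  0.169]
330 470 [ 0.444 -0.148  0.177]
280 420 [ 0.445 -0.159  0.162]
380 420 [ 0.442 -0.137  0.164]
finger min z [0.08352024 0.08629554 0.09029398]
finger min z [0.08390499 0.08670833 0.09048994]
```

```bash
python3 -m pendant '[[[0,-0.001,0.01,0,0,0,0.6],[0,0,0.01,0,0,0,0.6],[0,0,0.01,0,0,0,0.6],[0,0,0,0,0,0,0.6],[0,0,0,0,0,0,0],[0,0,0,0,0,0,0],[0,0,0,0,0,0,0],[0,0,0,0,0,0,0],[0,0,0,0,0,0,0]]]' 50
```

```text
t: 5.95
tcp_pos: [0.4555, -0.1498, 0.0425]
tool_rot: [-0.034, 0.999, -0.0, 0.0]
force: [-1.5, -2.9, -2.0]
finger_gap: 0.31
gripper_force: 49.3
```

The grip is good (gap 0.31, about 28 mm). Now I'll pull back, to just short of the stop first.

```bash
python3 -m pendant '[[[-0.0025,0,0,0,0,0,0],[-0.0025,0,0,0,0,0,0],[-0.0025,0,0,0,0,0,0],[-0.0025,0,0,0,0,0,0],[-0.0025,0,0,0,0,0,0],[-0.0025,0,0,0,0,0,0],[-0.0025,0,0,0,0,0,0],[0,0,0,0,0,0,0],[0,0,0,0,0,0,0]]]' 60
```

```text
t: 6.85
tcp_pos: [0.4666, -0.149, 0.0425]
tool_rot: [-0.035, 0.999, 0.0, -0.003]
force: [-8.1, -7.4, 3.3]
finger_gap: 0.307
gripper_force: 59.6
```

```bash
python3 -m pendant '[[[-0.0025,0,0,0,0,0,0],[-0.0025,0,0,0,0,0,0],[0,0,0,0,0,0,0],[0,0,0,0,0,0,0]]]' 60
```

```text
t: 7.25
tcp_pos: [0.4701, -0.1488, 0.0425]
tool_rot: [-0.035, 0.999, 0.0, -0.003]
force: [-10.1, -8.3, 3.0]
finger_gap: 0.304
gripper_force: 59.7
```

```bash
python3 -m pendant '[[[-0.0025,0,0,0,0,0,0],[-0.0025,0,0,0,0,0,0],[0,0,0,0,0,0,0],[0,0,0,0,0,0,0]]]' 60
python3 - <<'E'
from station import eyes
from h import *
s=eyes.snapshot("wrist");np.savez("wrist5.npz",**s);cv2.imwrite("pics/wrist5.png",s["pixels"][:,:,::-1])
for f in("wrist4","wrist5"):
    s=dict(np.load(f+".npz"));p=wpts(s,300,350,200,300);k=(p[:,2]>.06)&(p[:,2]<.09)&(abs(p[:,1]+.150)<.004);print(f,p[k][:,0].min())
E
```

```text
t: 7.65
tcp_pos: [0.4713, -0.1486, 0.0424]
tool_rot: [-0.035, 0.999, 0.001, -0.006]
force: [-15.1, -13.5, 6.5]
finger_gap: 0.306
gripper_force: 60.2
wrist4 0.42131319803830725
wrist5 0.4222058623403646
```

View pics/wrist5.png

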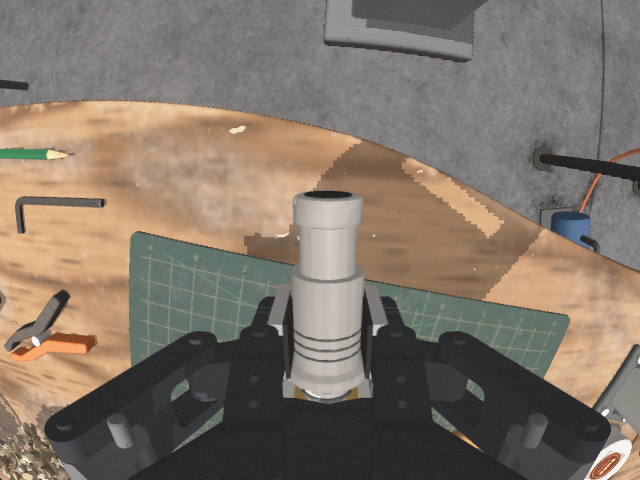

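The wrist view shows the sleeve drawn back off the fixed nose collar, with the nose collar at (328,210) and a gap down to the sleeve front at row 265. The coils are closed up and the force is rising steeply, so it's at the stop. I'll press slightly firmer, hold for a second, and then open in place.

```bash
python3 -m pendant '[[[-0.003,0,0,0,0,0,0],[0,0,0,0,0,0,0],[0,0,0,0,0,0,0],[0,0,0,0,0,0,0],[0,0,0,0,0,0,0],[0,0,0,0,0,0,0],[0,0,0,0,0,0,0],[0,0,0,0,0,0,0],[0,0,0,0,0,0,0],[0,0,0,0,0,0,0]]]' 60
```

```text
t: 8.7
tcp_pos: [0.4712, -0.1485, 0.0424]
tool_rot: [-0.036, 0.999, 0.001, -0.008]
force: [-21.5, -16.4, 10.3]
finger_gap: 0.31
gripper_force: 60.5
```

```bash
python3 -m pendant '[[[0,0,0,0,0,0,1],[0,0,0,0,0,0,1],[0,0,0,0,0,0,1],[0,0,0,0,0,0,1],[0,0,0,0,0,0,1],[0,0,0,0,0,0,1],[0,0,0,0,0,0,1],[0,0,0,0,0,0,1]]]' 60
python3 -m pendant '[[[0,0,-0.03,0,0,0,1],[0,0,-0.04,0,0,0,1],[0,0,-0.04,0,0,0,1],[0,0,-0.04,0,0,0,1],[0,0,-0.04,0,0,0,1],[0,0,0,0,0,0,1],[0,0,0,0,0,0,1],[0,0,0,0,0,0,1]]]'
python3 - <<'E'
from station import eyes
from h import *
s=eyes.snapshot("wrist");cv2.imwrite("pics/wrist6.png",s["pixels"][:,:,::-1])
E
```

```text
t: 9.5
tcp_pos: [0.48, -0.1479, 0.0424]
tool_rot: [-0.034, 0.999, -0.0, 0.0]
force: [0.4, 0.2, 0.1]
finger_gap: 0.997
gripper_force: 0.0
t: 10.3
tcp_pos: [0.4789, -0.1474, 0.1933]
tool_rot: [-0.034, 0.999, 0.001, -0.001]
force: [-0.1, 0.1, 0.7]
finger_gap: 0.996
gripper_force: 0.0
```

View pics/wrist6.png

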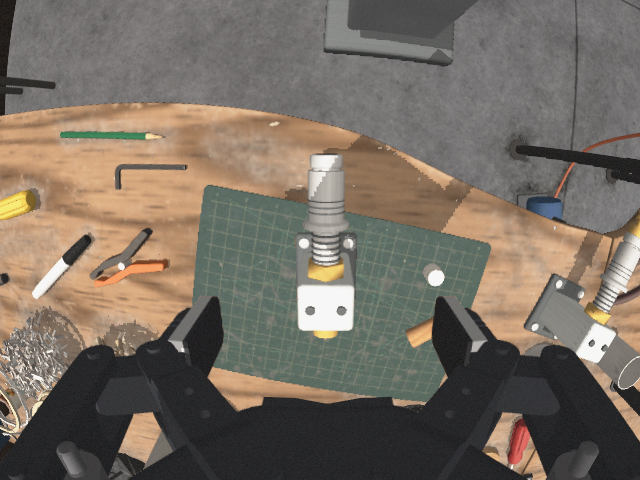

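The last view shows the sleeve fully forward again at (326,195), close behind the nose collar at (326,160), with the spring coils exposed behind the rim. The gripper is clear and the plugged coupler is untouched, so I'm handing in.

```bash
python3 -c "
from station import job
print(job.sign_off())"
```

```text
the job is handed in; nothing more can be done
None
```

I pulled the empty coupler's sleeve back to its stop, held it for about a second and released it there; it snapped fully home. The plugged coupler wasn't touched, and I handed the job in at about 10 s. My first close missed, shutting the fingers on top of the sleeve at about 19 N before I lowered them and gripped properly.

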